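# Clear the broken moulding into the tip-tray scrap bin

### The arm

A 6-joint arm with a two-finger parallel gripper is mounted at the origin on a cart in front of the work surface, level with it; the furniture and walls round the work are solid. World frame = base frame: x ahead of the robot, y to its left, z up, the work surface at z = 0. Lengths are in m, angles in rad, forces in N, time in s.
With the tool pointing down it reaches from about 0.225 to 0.875 m from the base axis. Payload 3.4 kg.
Tool frame: the origin (TCP) lies at the very end of the fingers, on their centre line; the grasp point (between the pads) lies behind it (manip.grasp_offset is the z of the grasp point in the tool frame, in m); z points along the fingers, y is the line along which they close (so a half turn about z gives the same grasp; the last joint's range is limited). The gripper opens to 85 mm and grips with 20 to 120 N. Pads are 22 mm wide; open, the fingers measure 114 mm over their backs; the gripper's body (76 mm by 85 mm) begins 54 mm behind the grasp point. The pads swing forward as they close: fully open they stand 13 mm farther back than shut.
Start: joints at [-1.227, 0.276, 1.505, -0, 1.361, -0.121], TCP at [0.258, -0.514, 0.231] pointing down, gripper open.
Joint ranges: [-2.89, 2.89], [-0.75, 2.08], [0.22, 2.7], [-1.18, 4.32], [0.11, 2.71], [-2.7, 2.7]. Speed limits (rad/s): [2.57, 2.57, 3.14, 3.14, 3.14, 3.14].

### API

Orientations are given as a unit quaternion [w, x, y, z].
In Python, from rig import manip gives the robot as it stands.
- The arm moves only by the shell command python3 -m pendant 'ROWS' [FORCE]. ROWS is JSON, a list of rows, each an object of numbers: "dx", "dy", "dz": the shift along the tool's x, y, z in m; "rx", "ry", "rz": the turn, a rotation vector about the tool's x, y, z in degrees; "hand": the finger opening in m, from 0 to 0.0854. In form: [{"dx": .., "dy": .., "dz": .., "rx": .., "ry": .., "rz": .., "hand": ..}, ...]. A call has 1 to 12 rows; each row shifts and turns the commanded pose from where the row before left it, along the tool's axes as they then stand; what a row does not reach is not made up. A row lasts 1/12 s, in which the tool goes at most 41.7 mm and 7.16 degrees, less where a joint would pass 70% of its speed; a pose out of reach is approached as far as the arm can. A call is refused whole if a number of a shift passes 0.0417 or a number of a turn 7.16, either way. A call with a gripper value outside its range is refused whole. The fingers move at their own pace and stop on an object; FORCE is the grip in N (left out, the last holds). Time passes only in rows, so rows that do not move let the fingers close. It gives the time, the measured TCP pose, the force, the opening and the grip force at its end, in the units of the state.
- manip.get_state(): the state, without advancing time (a new reading comes with each control period).
- manip.get_image(name): name is "side" or "top"; returns a dict with "frame" (384x512x3 uint8, red, green, blue), "fx", "fy", "cx", "cy" (pixels), "position" and "attitude" of the camera in the world. Camera axes: x right, y up, looking along -z (the intrinsics and any distortion apply to the point x, -y, -z); pixel columns grow to the right and rows downward; lengths in m; the calibration is good to about 2 mm. A picture is of the moment at which its call begins. There is no depth.
- manip.sign_off(): hands the job in; it is judged then, once.
The state is a dict: "clock": time; "qpos": joint angles; "qd": joint speeds; "effort": joint torques, N m; "position": TCP position; "ee_rot": TCP orientation; "contact_force": force on the tool from outside, world axes, zero at the start; "moment": the same for the moment, N m; "width": finger opening in m; "gripper_force": force on a finger pad.
Only numpy, scipy, OpenCV 4.12 (cv2) and the standard library are available. Lean on these libraries where they do the work, as an engineer would, in place of code of your own. Each camera call takes 0.05 s, during which the arm holds its last target. There are 200 camera calls.

### The job

The display is being tidied before viewing: put the two broken-off pieces of picture-frame moulding, one of which lies in under the front of the wooden riser, into the green scrap bin. The bin's mouth is closed by a tray that is tipped with the side lever and springs back level; leave both pieces down in the bin and the tray level and empty. Do not shift the riser, the stone ball and the candlestick on it, or the ink bottle.

Things in the scene. Friction and masses are not known exactly. Their poses are not given: they have to be found in the camera images.
- gilt_piece: loose piece of brown wooden moulding with a gilt (brass) inner edge and one splintered end, 56 long (its x) x 34 wide (its y) x 28 mm high, 35 to 70 g, grasp across its width; origin at the centre of its underside, z up. Its +y edge is 28 mm high, its -y edge 23 mm, the middle 18 mm; both sides are flat. Either piece may be the one under the riser
- white_piece: loose piece of white-painted moulding with a black inner edge and one splintered end, 62 long (its x) x 30 wide (its y) x 28 mm high, 35 to 70 g, otherwise like the gilt piece; origin at the centre of its underside
- riser: loose dark wooden display riser, 2.5 kg: board 150 deep (x) x 330 wide (y), underside at 165 mm, top at 179 mm, on two 14 mm end panels at y = +-150 mm, open in front (-x); back rail at x = +51 to +65, z = 115 to 165 mm. Origin on the table under the board's centre; front edge at x = -75 mm
- riser_front_edge (a point): middle of the lower front edge of the riser's board, 165 mm above the table. The piece under the riser has its centre about 15 to 35 mm behind this edge, too far in for a vertical gripper: reach in from the front with the tool leaning some 40 degrees from vertical
- ball: polished grey stone ball, 72 mm across, 70 mm tall, standing loose on a small ground flat on the riser; origin at the centre of its underside
- candle: brass candlestick, 91 mm across, 112 mm tall, standing loose on the riser; origin at the centre of its underside
- ink_bottle: ink bottle, 44 x 44 x 63 mm, standing loose on the table to the left of the bin; origin at the centre of its underside
- scrap_bin: green steel scrap bin, fixed, outside 150 (x) x 176 (y) x 150 mm high, rim bead 3.5 mm higher, walls 4 mm, inner floor 12 mm above the table, clear sight window low in its front (-x) wall. Origin on the table under its centre. Its mouth is covered by the tray; the lever is outside its -y side
- tray (a joint): tipping angle of tray and lever together, rad: 0 level (lever upright), 1.15 fully tipped (stop). It grows as the knob is pulled towards the bin's front (-x): the tray's front edge sinks into the bin and what lies on it slides off. A spring holds it level and brings it back when let go: 0.22 N m at 0, 0.32 N m at 1.15 (some 2.5 to 4 N at the knob)
- tray_pivot (a point): fixed point on the pivot line of tray and lever, midway across the bin (x = +32, y = 0, z = 141 mm in the bin's frame; the line runs along the bin's y); axes as the bin's
- tray_floor (a point): centre of the steel tray's floor, upper face, 144.5 mm above the table when level; floor 132 (x) x 156 mm (y) inside its lips, lips 11 mm high at the back and both sides, none in front, where the bin's rim stands 9 mm above the tray. Axes as the bin's when level
- lever_knob (a point): centre of the black ball knob, 30 mm across, on the lever: 97 mm above the pivot line and 112 mm to the bin's -y side when level (in the bin's frame x = +32, y = -112, z = 238 mm); it swings in an arc of 97 mm radius round the pivot line. The 9 mm rod runs from the ball to the pivot line
Not all that is in view belongs to the job. Leave any pink or turquoise look-alike of the gilt_piece alone.

How it is judged:
At the end, for the whole second after the job is handed in: Both pieces lie at rest inside the scrap bin below the tray (within its walls, origin less than 110 mm above the table), and the tray is back level (within 0.1 rad) (x of gilt_piece in the frame of scrap_bin between -0.08 and 0.08 m and y of gilt_piece in the frame of scrap_bin between -0.09 and 0.09 m and z of each of gilt_piece, white_piece in the frame of scrap_bin below 0.11 m and x of white_piece in the frame of scrap_bin between -0.08 and 0.08 m and y of white_piece in the frame of scrap_bin between -0.09 and 0.09 m and value of joint tray below 0.1 rad and linear speed of each of gilt_piece, white_piece below 0.05 m/s); the robot touches nothing.
It fails at once if the riser is shifted by more than 20 mm (distance of riser from where it was at the start of the episode above 0.02 m).
It fails at once if the stone ball is shifted by more than 20 mm or tipped (distance of ball from where it was at the start of the episode above 0.02 m or angle between ball's own z axis and vertical above 0.35 rad).
It fails at once if the candlestick is shifted by more than 20 mm or tipped (distance of candle from where it was at the start of the episode above 0.02 m or angle between candle's own z axis and vertical above 0.35 rad).
It fails at once if the ink bottle is shifted by more than 20 mm or tipped (distance of ink_bottle from where it was at the start of the episode above 0.02 m or angle between ink_bottle's own z axis and vertical above 0.35 rad).
It also fails if it takes over 72 s, if anything falls off the work surface, if the arm or the gripper's body presses on something with over 40 N, if the wrist force passes 120 N, or if a joint passes its speed limit or range.

## Working session

There is one attempt and no reset: what is moved stays moved. The work goes in short steps, Python scripts to look and compute and a shell command to move; the robot and the scene stay as the last step left them, time stands still between calls to the robot, and variables do not carry over. Pictures are saved under pics/ and viewed, at most 12 in all, crops included, and the job is handed in when it is done.

```bash
ls; mkdir -p pics
python3 - <<'E'
from rig import manip
import cv2
print(manip.grasp_offset, manip.get_state())
for n in("side","top"):
    d=manip.get_image(n); print({k:v for k,v in d.items() if k!='frame'})
    cv2.imwrite(f'pics/{n}0.png',d['frame'][...,::-1])
E
```

```text
pics
-0.0187 {'clock': 0.0, 'qpos': array([-1.22698731e+00,  2.76594982e-01,  1.50615868e+00,  2.10982895e-05,
        1.36068089e+00, -1.20978099e-01]), 'qd': array([ 0.00139824, -0.00162729,  0.00033448, -0.00011706, -0.00136485,
       -0.00029593]), 'effort': array([-3.63697081e-04, -4.16786635e+01, -2.45805055e+01, -2.88463280e-04,
        1.11168850e-02,  2.39474701e-05]), 'position': array([ 0.25756562, -0.51348931,  0.23042953]), 'ee_rot': array([-9.16387408e-04,  9.73118026e-01,  2.30305146e-01, -9.21448384e-05]), 'contact_force': array([0.45906274, 0.38603329, 1.40295617]), 'moment': array([-0.02912098,  0.01123969, -0.04704841]), 'gripper_force': 0.0, 'width': 0.08497524533551733}
{'fx': 478.6195860583401, 'fy': 478.6195860583401, 'cx': 255.52281948943272, 'cy': 193.202730685486, 'position': array([0.18595796, 0.80094064, 0.84897658]), 'attitude': array([-0.1830684 , -0.0864839 ,  0.4335295 ,  0.87809946])}
{'fx': 407.4075785952877, 'fy': 407.4075785952877, 'cx': 252.75753853686354, 'cy': 193.0524210502306, 'position': array([ 0.47020055, -0.02248258,  1.16414495]), 'attitude': array([-0.70159185, -0.02594512,  0.01110624,  0.71201993])}
```

View pics/side0.png

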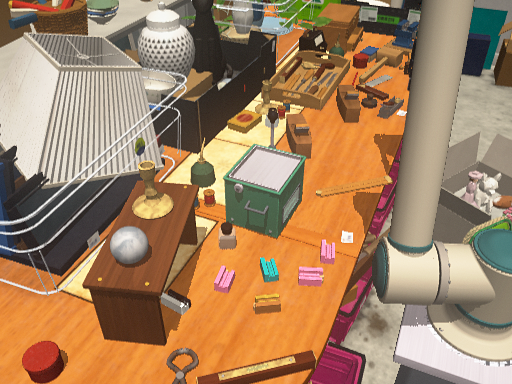

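View pics/top0.png

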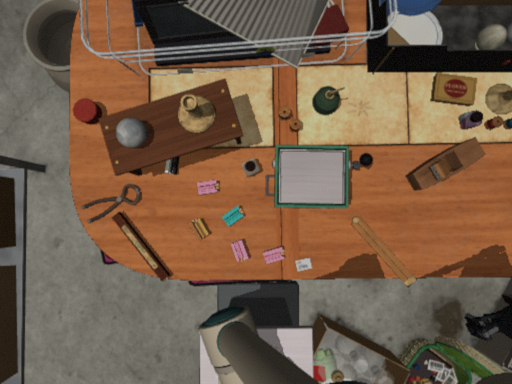

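The side view shows the white and black piece under the riser front at about (176,301). The gilt/brown piece lies free at (266,303). Pink look-alikes are at (225,279), (311,276) and (328,250), and a turquoise one at (269,269). In the top view, gilt is at (200,228), white at (172,165), pink at (208,187), (240,250) and (274,255), and turquoise at (233,216). The gilt piece has brown wood with a brass edge, so it fits the description; the pink and turquoise ones don't. I'll confirm with one enlarged crop.

```bash
cat > h.py <<'E'
import numpy as np, cv2
from scipy.spatial.transform import Rotation as R
from rig import manip
def rot(q): return R.from_quat([q[1],q[2],q[3],q[0]])
def ray(d,u,v):
    r=rot(d['attitude']).apply([(u-d['cx'])/d['fx'],-(v-d['cy'])/d['fy'],-1.]); return d['position'],r
def plane(d,u,v,z):
    p,r=ray(d,u,v); return p+r*(z-p[2])/r[2]
def proj(d,P):
    c=rot(d['attitude']).inv().apply(np.asarray(P)-d['position']); return d['cx']-d['fx']*c[...,0]/c[...,2], d['cy']+d['fy']*c[...,1]/c[...,2]
def two(a,ua,b,ub):
    p,r=ray(a,*ua);q,s=ray(b,*ub); t=np.linalg.lstsq(np.c_[r,-s],q-p,rcond=None)[0]
    A,B=p+r*t[0],q+s*t[1]; return (A+B)/2,np.linalg.norm(A-B)
E
python3 - <<'E'
from h import *
s=manip.get_image('side');t=manip.get_image('top')
import pickle; pickle.dump((s,t),open('im0.pkl','wb'))
f=lambda d,x,y,w,h,k:cv2.resize(d['frame'][y:y+h,x:x+w,::-1],None,fx=k,fy=k,interpolation=cv2.INTER_CUBIC)
a=f(s,150,270,130,65,6)[:,:780]; b=f(t,150,145,80,100,3)
c=f(t,260,135,125,80,3); 
top=np.zeros((300,780,3),np.uint8); top[:,:240]=b; top[:240,250:625]=c
cv2.imwrite('pics/crop.png',cv2.resize(np.vstack([a,top]),None,fx=.86,fy=.86))
E
```

```text
(no output)
```

View pics/crop.png

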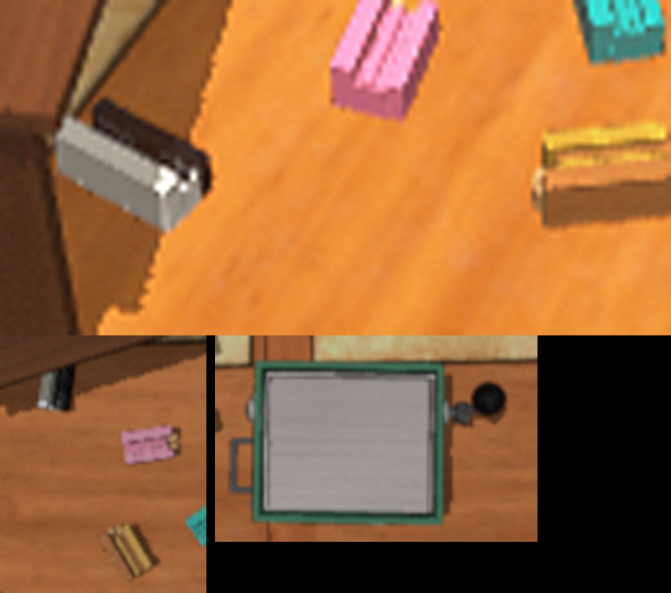

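The crop confirms that (266,303) is brown wood with a brass edge and a splintered end, so it is gilt_piece. The piece under the riser is the white and black one. Now I'll measure both, plus the bin and the knob.

Run:
```python
from h import *
import pickle; s,t=pickle.load(open('im0.pkl','rb')); np.set_printoptions(precision=4,suppress=True)
ht=cv2.cvtColor(t['frame'],cv2.COLOR_RGB2HSV)
# gilt: differs from table in hue; local region
def blob(m,roi):
    x,y,w,h=roi; k=np.zeros_like(m);k[y:y+h,x:x+w]=m[y:y+h,x:x+w]
    c=max(cv2.findContours(k,cv2.RETR_EXTERNAL,cv2.CHAIN_APPROX_NONE)[0],key=cv2.contourArea); return c[:,0,:].astype(float)
def rect(d,c,z):
    P=np.array([plane(d,u,v,z)[:2] for u,v in c]); r=cv2.minAreaRect(P.astype(np.float32)*1000); return r
print('table hsv',np.median(ht[235:250,180:195].reshape(-1,3),0))
m=(cv2.inRange(ht,(14,60,60),(40,255,255)))
c=blob(m,(185,213,32,32)); print('gilt n',len(c),rect(t,c,.025),c.mean(0))
hs=cv2.cvtColor(s['frame'],cv2.COLOR_RGB2HSV)
m=cv2.inRange(ht,(60,80,30),(90,255,255)); c=blob(m,(262,135,100,85)); r=rect(t,c,.1535); print('bin',r)
k=cv2.inRange(ht,(0,0,0),(180,255,45)); c=blob(k,(356,148,22,22));print('knob top',c.mean(0),len(c)); kt=c.mean(0)
k=cv2.inRange(hs,(0,0,0),(180,255,60)); c=blob(k,(260,100,22,28));print('knob side',c.mean(0),np.ptp(c,0),len(c))
P,e=two(t,kt,s,c.mean(0)); print('knob',P,e)
# white piece, side picks
print('white bottom front',plane(s,182,314.6,0))
for z in(.023,.028):
  print(z,'wh front',plane(s,182.5,307.2,z),'wh rear',plane(s,162,293.6,z),'bk front',plane(s,190.3,301,z),'bk rear',plane(s,169.4,289.8,z))
# top view front end of white/black
w=lambda u,v:(150+u/2.58,145+(v-336)/2.58)
print('top front corners',[plane(t,*w(*q),.025) for q in((40,407),(70,409))], 'top side line', [plane(t,*w(*q),.025) for q in((45,378),(74,372))])
# riser top corners top view
for q in((101,137),(226,80),(243,133),(116,174)): print('riser',plane(t,*q,.179))
print('gilt side corners z0',plane(s,255,313.5,0),plane(s,281,312,0))
```

```text
table hsv [ 12. 163. 164.]
gilt n 51 ((436.9676208496094, 148.27630615234375), (59.17749786376953, 26.34931182861328), 30.555709838867188) [200.6863 227.6275]
bin ((563.4572143554688, -147.727783203125), (180.39781188964844, 152.8289337158203), 88.12712097167969)
knob top [365.3636 159.5758] 33
knob side [274. 121.] [0. 0.] 1
knob [ 0.5911 -0.2663  0.2187] 0.005604750039763921
white bottom front [0.5931 0.249  0.    ]
0.023 wh front [0.5911 0.2464 0.023 ] wh rear [0.652  0.2317 0.023 ] bk front [0.5841 0.2247 0.023 ] bk rear [0.6427 0.2157 0.023 ]
0.028 wh front [0.5887 0.2497 0.028 ] wh rear [0.6491 0.2351 0.028 ] bk front [0.5817 0.2282 0.028 ] bk rear [0.64   0.2192 0.028 ]
top front corners [array([0.5919, 0.2463, 0.025 ]), array([0.5892, 0.2134, 0.025 ])] top side line [array([0.6237, 0.2408, 0.025 ]), array([0.6298, 0.2088, 0.025 ])]
riser [0.6658 0.3691 0.179 ]
riser [0.8016 0.0597 0.179 ]
riser [0.6692 0.0196 0.179 ]
riser [0.5738 0.3316 0.179 ]
gilt side corners z0 [0.4481 0.1822 0.    ] [0.3973 0.1554 0.    ]
```

```bash
cat >> h.py <<'E'
def frame(yaw,lean=0):
    # tool y (closing line) at world angle yaw deg, z leaning forward along yaw-90 direction
    a=np.radians(yaw);y=np.array([np.cos(a),np.sin(a),0]);f=np.array([np.sin(a),-np.cos(a),0]);l=np.radians(lean)
    z=np.sin(l)*f-np.cos(l)*np.array([0,0,1.]);return np.c_[np.cross(y,z),y,z]
def go(pos,yaw,lean=0,flip=None):
    s=manip.get_state();A=rot(s['ee_rot']);best=None
    for k in((0,1) if flip is None else (flip,)):
        B=R.from_matrix(frame(yaw,lean)@np.diag([-1,-1,1])**k if k else frame(yaw,lean))
        v=(A.inv()*B).as_rotvec(degrees=True)
        if best is None or np.linalg.norm(v)<np.linalg.norm(best[0]): best=(v,k)
    d=A.inv().apply(np.asarray(pos)-s['position'])
    print('shift mm',np.round(d*1000,1),'rows>=',np.ceil(np.linalg.norm(d)/.0417),'turn',np.round(best[0],2),'flip',best[1],'rows>=',np.ceil(np.linalg.norm(best[0])/7.16))
E
python3 - <<'E'
from h import *
go([.434,.151,.10],-60.5)
E
```

```text
shift mm [ 455.6 -514.9  131.4] rows>= 17.0 turn [-0.06 -0.01 -2.87] flip 0 rows>= 1.0
```

```bash
python3 -m pendant '[{"dx":0.023,"dy":-0.0257,"rz":-2.9,"hand":0.06},{"dx":0.023,"dy":-0.0257},{"dx":0.023,"dy":-0.0257},{"dx":0.023,"dy":-0.0257},{"dx":0.023,"dy":-0.0257},{"dx":0.023,"dy":-0.0257},{"dx":0.023,"dy":-0.0257},{"dx":0.023,"dy":-0.0257},{"dx":0.023,"dy":-0.0257},{"dx":0.023,"dy":-0.0257},{"dx":0.023,"dy":-0.0257},{"dx":0.023,"dy":-0.0257}]' 40
python3 - <<'E'
from h import *
go([.434,.151,.08],-60.5)
E
```

```text
shift mm [ 455.6 -514.9  151.4] rows>= 17.0 turn [-0.06 -0.01 -2.87] flip 0 rows>= 1.0invalid input
```

```bash
python3 -m pendant '[{"dx":0.023,"dy":-0.0257,"dz":0.006,"rx":0,"ry":0,"rz":-2.9,"hand":0.06}]' 40; echo; python3 -m pendant '[{"dx":0.023,"dy":-0.0257,"dz":0.006,"rx":0,"ry":0,"rz":0,"hand":0.06},{"dx":0.023,"dy":-0.0257,"dz":0.006,"rx":0,"ry":0,"rz":0,"hand":0.06}]'
```

```text
clock: 0.28
position: [0.2662, -0.4866, 0.2256]
ee_rot: [0.004, 0.967, 0.254, -0.001]
contact_force: [0.7, -0.2, 0.8]
width: 0.0755
gripper_force: 0.0

clock: 0.45
position: [0.2814, -0.4123, 0.2126]
ee_rot: [-0.0, 0.967, 0.254, 0.0]
contact_force: [0.8, 0.2, 0.2]
width: 0.06
gripper_force: 0.0
```

```bash
python3 - <<'E'
from h import *
go([.434,.151,.08],-60.5)
E
python3 -m pendant '[{"dx":0.025,"dy":-0.028,"dz":0.004,"rx":0,"ry":0,"rz":0,"hand":0.06},{"dx":0.025,"dy":-0.028,"dz":0.004,"rx":0,"ry":0,"rz":0,"hand":0.06},{"dx":0.025,"dy":-0.028,"dz":0.004,"rx":0,"ry":0,"rz":0,"hand":0.06},{"dx":0.025,"dy":-0.028,"dz":0.004,"rx":0,"ry":0,"rz":0,"hand":0.06},{"dx":0.025,"dy":-0.028,"dz":0.004,"rx":0,"ry":0,"rz":0,"hand":0.06},{"dx":0.025,"dy":-0.028,"dz":0.004,"rx":0,"ry":0,"rz":0,"hand":0.06},{"dx":0.025,"dy":-0.028,"dz":0.004,"rx":0,"ry":0,"rz":0,"hand":0.06},{"dx":0.025,"dy":-0.028,"dz":0.004,"rx":0,"ry":0,"rz":0,"hand":0.06},{"dx":0.025,"dy":-0.028,"dz":0.004,"rx":0,"ry":0,"rz":0,"hand":0.06},{"dx":0.025,"dy":-0.028,"dz":0.004,"rx":0,"ry":0,"rz":0,"hand":0.06}]'
python3 - <<'E'
from h import *
go([.434,.151,.08],-60.5)
E
```

```text
shift mm [ 409.9 -415.3  133. ] rows>= 15.0 turn [-0.04 -0.02 -0.04] flip 0 rows>= 1.0
clock: 1.28
position: [0.3609, -0.0448, 0.1733]
ee_rot: [0.0, 0.967, 0.255, 0.0]
contact_force: [1.6, -0.4, -0.3]
width: 0.0604
gripper_force: 0.0
shift mm [ 160.  -134.4   93.3] rows>= 6.0 turn [ 0.04 -0.03  0.  ] flip 0 rows>= 1.0
```

```bash
python3 -m pendant '[{"dx":0.0267,"dy":-0.0224,"dz":0.0155,"rx":0,"ry":0,"rz":0,"hand":0.06},{"dx":0.0267,"dy":-0.0224,"dz":0.0155,"rx":0,"ry":0,"rz":0,"hand":0.06},{"dx":0.0267,"dy":-0.0224,"dz":0.0155,"rx":0,"ry":0,"rz":0,"hand":0.06},{"dx":0.0267,"dy":-0.0224,"dz":0.0155,"rx":0,"ry":0,"rz":0,"hand":0.06},{"dx":0.0267,"dy":-0.0224,"dz":0.0155,"rx":0,"ry":0,"rz":0,"hand":0.06},{"dx":0.0267,"dy":-0.0224,"dz":0.0155,"rx":0,"ry":0,"rz":0,"hand":0.06},{"dx":0,"dy":0,"dz":0,"rx":0,"ry":0,"rz":0,"hand":0.06}]'
python3 - <<'E'
from h import *
go([.434,.151,.003],-60.5)
a=manip.get_image('top')['frame'][180:260,150:260,::-1];b=manip.get_image('side')['frame'][240:340,200:340,::-1]
cv2.imwrite('pics/g.png',np.hstack([cv2.resize(a,(400,290)),cv2.resize(b,(400,290))]))
E
```

```text
clock: 1.87
position: [0.4353, 0.154, 0.078]
ee_rot: [-0.001, 0.966, 0.257, -0.0]
contact_force: [-0.2, 0.1, -0.3]
width: 0.0602
gripper_force: 0.0
shift mm [-2.6  2.2 75. ] rows>= 2.0 turn [-0.13 -0.    0.27] flip 0 rows>= 1.0
```

View pics/g.png

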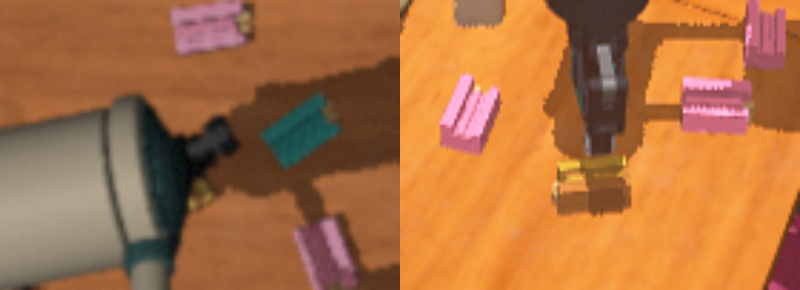

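The side crop shows the fingers centred over the gilt piece: fingers at x≈600, piece at x≈590 in the crop. Descending and gripping.

```bash
python3 -m pendant '[{"dx":0,"dy":0,"dz":0.025,"rx":0,"ry":0,"rz":0,"hand":0.06},{"dx":0,"dy":0,"dz":0.025,"rx":0,"ry":0,"rz":0,"hand":0.06},{"dx":0,"dy":0,"dz":0.024,"rx":0,"ry":0,"rz":0,"hand":0.06},{"dx":0,"dy":0,"dz":0,"rx":0,"ry":0,"rz":0,"hand":0.06},{"dx":0,"dy":0,"dz":0,"rx":0,"ry":0,"rz":0,"hand":0.02},{"dx":0,"dy":0,"dz":0,"rx":0,"ry":0,"rz":0,"hand":0.02},{"dx":0,"dy":0,"dz":0,"rx":0,"ry":0,"rz":0,"hand":0.02},{"dx":0,"dy":0,"dz":0,"rx":0,"ry":0,"rz":0,"hand":0.02},{"dx":0,"dy":0,"dz":0,"rx":0,"ry":0,"rz":0,"hand":0.02}]' 40
python3 - <<'E'
from h import *
go([.434,.151,.24],-60.5)
# bin-frame target: gilt at bin (-.0, +.042)
b=np.radians(-1.9);B=np.array([.5635,-.1477]);M=np.array([[np.cos(b),-np.sin(b)],[np.sin(b),np.cos(b)]])
p=B+M@[.0,.042];print(p)
go([*p,.24],-1.9);go([*p,.24],-1.9,flip=1)
E
```

```text
clock: 2.72
position: [0.4355, 0.1493, 0.0079]
ee_rot: [0.0, 0.967, 0.255, 0.002]
contact_force: [-0.0, -0.2, 6.9]
width: 0.0335
gripper_force: 41.3
shift mm [   0.3   -1.9 -232.1] rows>= 6.0 turn [ 0.09 -0.18  0.03] flip 0 rows>= 1.0
[ 0.56489252 -0.10572309]
shift mm [ -12.4  286.  -231.7] rows>= 9.0 turn [  0.18  -0.12 -58.57] flip 0 rows>= 9.0
shift mm [ -12.4  286.  -231.7] rows>= 9.0 turn [ -0.14  -0.21 121.43] flip 1 rows>= 17.0
```

```bash
python3 -m pendant '[{"dx":0,"dy":0,"dz":-0.03,"rx":0,"ry":0,"rz":0,"hand":0.02},{"dx":0,"dy":0,"dz":-0.04,"rx":0,"ry":0,"rz":0,"hand":0.02},{"dx":0,"dy":0,"dz":-0.04,"rx":0,"ry":0,"rz":0,"hand":0.02},{"dx":0,"dy":0,"dz":-0.04,"rx":0,"ry":0,"rz":0,"hand":0.02},{"dx":0,"dy":0,"dz":-0.04,"rx":0,"ry":0,"rz":0,"hand":0.02},{"dx":-0.002,"dy":0.03,"dz":-0.025,"rx":0,"ry":0,"rz":0,"hand":0.02},{"dx":-0.002,"dy":0.035,"dz":-0.017,"rx":0,"ry":0,"rz":0,"hand":0.02},{"dx":-0.002,"dy":0.04,"dz":0,"rx":0,"ry":0,"rz":0,"hand":0.02},{"dx":-0.002,"dy":0.04,"dz":0,"rx":0,"ry":0,"rz":0,"hand":0.02},{"dx":-0.002,"dy":0.04,"dz":0,"rx":0,"ry":0,"rz":0,"hand":0.02},{"dx":-0.002,"dy":0.04,"dz":0,"rx":0,"ry":0,"rz":0,"hand":0.02},{"dx":0,"dy":0.04,"dz":0,"rx":0,"ry":0,"rz":0,"hand":0.02}]'; python3 -m pendant '[{"dx":0,"dy":0.02,"dz":0,"rx":0,"ry":0,"rz":-6.5,"hand":0.02},{"dx":0,"dy":0,"dz":0,"rx":0,"ry":0,"rz":-6.5,"hand":0.02},{"dx":0,"dy":0,"dz":0,"rx":0,"ry":0,"rz":-6.5,"hand":0.02},{"dx":0,"dy":0,"dz":0,"rx":0,"ry":0,"rz":-6.5,"hand":0.02},{"dx":0,"dy":0,"dz":0,"rx":0,"ry":0,"rz":-6.5,"hand":0.02},{"dx":0,"dy":0,"dz":0,"rx":0,"ry":0,"rz":-6.5,"hand":0.02},{"dx":0,"dy":0,"dz":0,"rx":0,"ry":0,"rz":-6.5,"hand":0.02},{"dx":0,"dy":0,"dz":0,"rx":0,"ry":0,"rz":-6.5,"hand":0.02},{"dx":0,"dy":0,"dz":0,"rx":0,"ry":0,"rz":-6.5,"hand":0.02},{"dx":0,"dy":0,"dz":0,"rx":0,"ry":0,"rz":0,"hand":0.02}]'
python3 - <<'E'
from h import *
go([.565,-.1057,.155],-1.9)
E
```

```text
clock: 3.72
position: [0.5544, -0.089, 0.2391]
ee_rot: [0.0, 0.967, 0.255, 0.0]
contact_force: [0.4, 0.2, -0.3]
width: 0.0332
gripper_force: 40.4
clock: 4.55
position: [0.5639, -0.1044, 0.2388]
ee_rot: [0.0, 0.718, 0.696, 0.0]
contact_force: [0.2, -0.2, -0.3]
width: 0.0329
gripper_force: 40.4
shift mm [-1.2  1.1 83.8] rows>= 3.0 turn [0.03 0.02 0.04] flip 0 rows>= 1.0
```

```bash
python3 -m pendant '[{"dx":0,"dy":0,"dz":0.03,"rx":0,"ry":0,"rz":0,"hand":0.02},{"dx":0,"dy":0,"dz":0.03,"rx":0,"ry":0,"rz":0,"hand":0.02},{"dx":0,"dy":0,"dz":0.016,"rx":0,"ry":0,"rz":0,"hand":0.02},{"dx":0,"dy":0,"dz":0.008,"rx":0,"ry":0,"rz":0,"hand":0.02},{"dx":0,"dy":0,"dz":0,"rx":0,"ry":0,"rz":0,"hand":0.02},{"dx":0,"dy":0,"dz":0,"rx":0,"ry":0,"rz":0,"hand":0.055},{"dx":0,"dy":0,"dz":0,"rx":0,"ry":0,"rz":0,"hand":0.055},{"dx":0,"dy":0,"dz":0,"rx":0,"ry":0,"rz":0,"hand":0.055},{"dx":0,"dy":0,"dz":-0.02,"rx":0,"ry":0,"rz":0,"hand":0.055},{"dx":0,"dy":0,"dz":-0.03,"rx":0,"ry":0,"rz":0,"hand":0.055},{"dx":0,"dy":0,"dz":-0.03,"rx":0,"ry":0,"rz":0,"hand":0.055}]'
python3 - <<'E'
from h import *
f=frame(80,40)[:,2]; g=np.array([.6195,.2266,.02])-np.array([.985,-.174,0])*.008
tcp=g+f*.0187; print(f,tcp); pre=tcp-f*.2+np.array([-.985,.174,0])*.0; print(pre)
go(pre,80,40);go(pre,80,40,flip=1);print(manip.get_state()['qpos'])
E
```

```text
clock: 5.47
position: [0.564, -0.1044, 0.2354]
ee_rot: [-0.0, 0.719, 0.695, -0.0]
contact_force: [0.8, -0.4, 0.5]
width: 0.0551
gripper_force: 0.0
[ 0.63302222 -0.1116189  -0.76604444] [0.62345752 0.22590473 0.00567497]
[0.49685307 0.24822851 0.15888386]
shift mm [350.1 -79.3  76.6] rows>= 9.0 turn [-28.55 -32.85 -78.39] flip 0 rows>= 13.0
shift mm [350.1 -79.3  76.6] rows>= 9.0 turn [-34.08  29.62  93.57] flip 1 rows>= 15.0
[-3.04371058e-01  2.71799883e-01  1.50055198e+00 -5.77079916e-05
  1.36975447e+00 -2.69598413e-01]
```

```bash
python3 -m pendant '[{"dx":0.033,"dy":-0.0075,"dz":0,"rx":0,"ry":0,"rz":0,"hand":0.055},{"dx":0.033,"dy":-0.0075,"dz":0,"rx":0,"ry":0,"rz":0,"hand":0.055},{"dx":0.033,"dy":-0.0075,"dz":0,"rx":0,"ry":0,"rz":0,"hand":0.055},{"dx":0.033,"dy":-0.0075,"dz":0,"rx":0,"ry":0,"rz":0,"hand":0.055},{"dx":0.033,"dy":-0.0075,"dz":0,"rx":0,"ry":0,"rz":0,"hand":0.055},{"dx":0.033,"dy":-0.0075,"dz":0,"rx":0,"ry":0,"rz":0,"hand":0.055},{"dx":0.033,"dy":-0.0075,"dz":0,"rx":0,"ry":0,"rz":0,"hand":0.055},{"dx":0.033,"dy":-0.0075,"dz":0.007,"rx":0,"ry":0,"rz":0,"hand":0.055},{"dx":0.033,"dy":-0.0075,"dz":0.01,"rx":0,"ry":0,"rz":0,"hand":0.055},{"dx":0.033,"dy":-0.0075,"dz":0.01,"rx":0,"ry":0,"rz":0,"hand":0.055},{"dx":0.02,"dy":-0.004,"dz":0,"rx":0,"ry":0,"rz":0,"hand":0.055},{"dx":0,"dy":0,"dz":0,"rx":0,"ry":0,"rz":0,"hand":0.055}]'
python3 - <<'E'
from h import *
go([.497,.248,.159],80,40,0)
d=manip.get_image('top');cv2.imwrite('pics/t2.png',d['frame'][...,::-1])
E
```

```text
clock: 6.47
position: [0.4964, 0.2521, 0.2076]
ee_rot: [-0.001, 0.718, 0.696, 0.001]
contact_force: [-0.3, 0.4, 1.1]
width: 0.0547
gripper_force: 0.0
shift mm [-4.2  0.7 48.6] rows>= 2.0 turn [-28.33 -32.98 -78.22] flip 0 rows>= 13.0
```

View pics/t2.png

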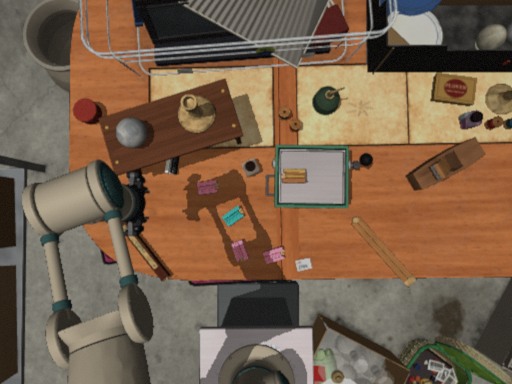

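The gilt piece lies on the tray at (294,176). The white piece under the riser is still visible at (172,165). Leaning the tool.

```bash
python3 -m pendant '[{"dx":0,"dy":0,"dz":0,"rx":-2.18,"ry":-2.54,"rz":-6.02,"hand":0.06},{"dx":0,"dy":0,"dz":0,"rx":-2.18,"ry":-2.54,"rz":-6.02,"hand":0.06},{"dx":0,"dy":0,"dz":0,"rx":-2.18,"ry":-2.54,"rz":-6.02,"hand":0.06},{"dx":0,"dy":0,"dz":0,"rx":-2.18,"ry":-2.54,"rz":-6.02,"hand":0.06},{"dx":0,"dy":0,"dz":0,"rx":-2.18,"ry":-2.54,"rz":-6.02,"hand":0.06},{"dx":0,"dy":0,"dz":0,"rx":-2.18,"ry":-2.54,"rz":-6.02,"hand":0.06},{"dx":0,"dy":0,"dz":0,"rx":-2.18,"ry":-2.54,"rz":-6.02,"hand":0.06},{"dx":0,"dy":0,"dz":0,"rx":-2.18,"ry":-2.54,"rz":-6.02,"hand":0.06},{"dx":0,"dy":0,"dz":0,"rx":-2.18,"ry":-2.54,"rz":-6.02,"hand":0.06},{"dx":0,"dy":0,"dz":0,"rx":-2.18,"ry":-2.54,"rz":-6.02,"hand":0.06},{"dx":0,"dy":0,"dz":0,"rx":-2.18,"ry":-2.54,"rz":-6.02,"hand":0.06},{"dx":0,"dy":0,"dz":0,"rx":-2.18,"ry":-2.54,"rz":-6.02,"hand":0.06}]';python3 -m pendant '[{"dx":0,"dy":0,"dz":0,"rx":-2.18,"ry":-2.54,"rz":-6.02,"hand":0.06},{"dx":0,"dy":0,"dz":0,"rx":0,"ry":0,"rz":0,"hand":0.06},{"dx":0,"dy":0,"dz":0,"rx":0,"ry":0,"rz":0,"hand":0.06}]'
python3 - <<'E'
from h import *
f=frame(80,40)[:,2];print(frame(80,40),rot(manip.get_state()['ee_rot']).as_matrix())
go(np.array([.6235,.2259,.006])-f*.09,80,40,0)
go(np.array([.6235,.2259,.006]),80,40,0);print(manip.get_state()['qpos'])
E
```

```text
clock: 7.52
position: [0.498, 0.2476, 0.2087]
ee_rot: [0.321, 0.137, 0.937, -0.03]
contact_force: [-0.3, -0.2, 0.4]
width: 0.06
gripper_force: 0.0
clock: 7.77
position: [0.4973, 0.2468, 0.2079]
ee_rot: [0.341, 0.085, 0.936, -0.032]
contact_force: [0.7, 0.1, 0.1]
width: 0.0597
gripper_force: 0.0
[[-0.75440651  0.17364818  0.63302222]
 [ 0.13302222  0.98480775 -0.1116189 ]
 [-0.64278761  0.         -0.76604444]] [[-0.75338434  0.18006585  0.63244631]
 [ 0.13642284  0.98365192 -0.11754878]
 [-0.64327354 -0.00227929 -0.76563304]]
shift mm [ 31.9   2.1 146.9] rows>= 4.0 turn [-0.34  0.04 -0.2 ] flip 0 rows>= 1.0
shift mm [ 31.9   2.6 236.9] rows>= 6.0 turn [-0.34  0.04 -0.2 ] flip 0 rows>= 1.0
[ 0.64946545  0.10198099  2.03310768 -0.85316754  0.68407536 -0.14807309]
```

```bash
python3 -m pendant '[{"dx":0.008,"dy":0.0005,"dz":0.03,"rx":0,"ry":0,"rz":0,"hand":0.06},{"dx":0.008,"dy":0.0005,"dz":0.03,"rx":0,"ry":0,"rz":0,"hand":0.06},{"dx":0.008,"dy":0.0005,"dz":0.03,"rx":0,"ry":0,"rz":0,"hand":0.06},{"dx":0.008,"dy":0.0005,"dz":0.03,"rx":0,"ry":0,"rz":0,"hand":0.06},{"dx":0,"dy":0,"dz":0.026,"rx":0,"ry":0,"rz":0,"hand":0.06},{"dx":0,"dy":0,"dz":0,"rx":0,"ry":0,"rz":0,"hand":0.06}]'
python3 - <<'E'
from h import *
go(np.array([.6235,.2259,.006]),80,40,0)
a=manip.get_image('top');b=manip.get_image('side')
print('tcp px',proj(b,manip.get_state()['position']))
p=a['frame'][125:215,100:200,::-1];q=b['frame'][215:340,90:240,::-1]
cv2.imwrite('pics/w.png',np.hstack([cv2.resize(p,(380,342)),cv2.resize(q,(410,342))]))
E
```

```text
clock: 8.27
position: [0.5723, 0.2415, 0.0879]
ee_rot: [0.327, 0.087, 0.94, -0.035]
contact_force: [1.6, 0.4, 0.2]
width: 0.0601
gripper_force: 0.0
shift mm [ 9.2 -5.1 97.3] rows>= 3.0 turn [-0.87 -1.62 -0.26] flip 0 rows>= 1.0
tcp px (np.float64(189.7347916318344), np.float64(287.8778707107668))
```

View pics/w.png

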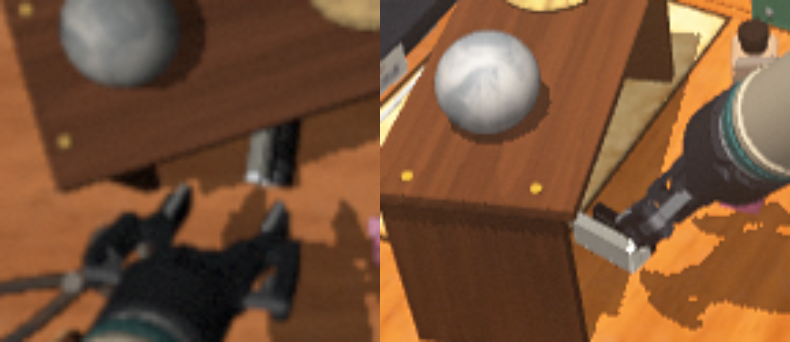

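The top crop shows the open fingers straddling the line of the white piece, with its front end at about (272,182) in the crop. The gripper clears the board edge and the ball. Advancing.

```bash
python3 -c "
from h import *
go(np.array([.6235,.2265,.006]),80,40,0)"; python3 -m pendant '[{"dx":0,"dy":-0.001,"dz":0.02,"rx":0,"ry":-1,"rz":0,"hand":0.06},{"dx":0,"dy":-0.001,"dz":0.02,"rx":0,"ry":0,"rz":0,"hand":0.06},{"dx":0,"dy":0,"dz":0.02,"rx":0,"ry":0,"rz":0,"hand":0.06},{"dx":0,"dy":0,"dz":0,"rx":0,"ry":0,"rz":0,"hand":0.06},{"dx":0,"dy":0,"dz":0,"rx":0,"ry":0,"rz":0,"hand":0.06}]'
python3 - <<'E'
from h import *
go(np.array([.6235,.2265,.006]),80,40,0)
E
```

```text
shift mm [ 8.8 -4.2 99.9] rows>= 3.0 turn [-0.8  -1.54 -0.22] flip 0 rows>= 1.0
clock: 8.78
position: [0.6097, 0.239, 0.062]
ee_rot: [0.317, 0.087, 0.944, -0.038]
contact_force: [-0.8, 0.1, 0.0]
width: 0.0603
gripper_force: 0.0
shift mm [21.3 -8.7 54.4] rows>= 2.0 turn [-1.32 -2.78 -0.1 ] flip 0 rows>= 1.0
```

```bash
python3 -m pendant '[{"dx":0,"dy":0,"dz":0,"rx":0,"ry":0,"rz":0,"hand":0.06}]';python3 -c "
from h import *
s=manip.get_state();print(s['qpos'],s['qd'],s['effort'],s['contact_force'],s['moment'])
go(np.array([.6235,.2265,.006]),80,40,0)"
```

```text
clock: 8.87
position: [0.6087, 0.2391, 0.0622]
ee_rot: [0.317, 0.087, 0.944, -0.038]
contact_force: [1.1, 0.6, -0.4]
width: 0.06
gripper_force: 0.0
[ 0.4846883   0.41626315  2.02202793 -1.17743544  0.43377771  0.13048584] [ 0.00751376 -0.00987174  0.01105947 -0.00169192 -0.00383328  0.00177422] [-2.93387873e-01 -4.12903583e+01 -1.68071830e+01 -1.40668888e+00
  5.20411525e-01 -5.29851259e-04] [ 1.05339602  0.56081268 -0.44149023] [ 0.05545052  0.30240857 -0.01190506]
shift mm [20.7 -8.6 55.1] rows>= 2.0 turn [-1.3  -2.79 -0.06] flip 0 rows>= 1.0
```

Joint 4 is at its limit (-1.18) at this heading and lean. I'll back off and use a lean of 33° with heading 0°, which takes the wrist away from that limit and needs less approach angle to the riser.

```bash
python3 -m pendant '[{"dx":0,"dy":0,"dz":-0.03,"rx":0,"ry":0,"rz":0,"hand":0.065},{"dx":0,"dy":0,"dz":-0.03,"rx":0,"ry":0,"rz":0,"hand":0.065},{"dx":0,"dy":0,"dz":-0.02,"rx":0,"ry":0,"rz":0,"hand":0.065},{"dx":0,"dy":0,"dz":0,"rx":0,"ry":0,"rz":0,"hand":0.065}]';python3 -c "
from h import *
f=frame(90,33)[:,2];t=np.array([.6077,.2295,.021])+f*.0187;print(t,manip.get_state()['qpos'])
go(t-f*.10,90,33,0);go(t,90,33,0)"
```

```text
clock: 9.2
position: [0.5605, 0.2507, 0.1296]
ee_rot: [0.319, 0.087, 0.943, -0.036]
contact_force: [-0.1, 0.4, 0.6]
width: 0.0652
gripper_force: 0.0
[0.61788475 0.2295     0.00531686] [ 0.55692184  0.27631236  2.0162614  -0.94146564  0.54536347 -0.0790951 ]
shift mm [ 19.3 -19.8  36.4] rows>= 2.0 turn [-6.8   4.34 -8.34] flip 0 rows>= 2.0
shift mm [ 27.7  -8.5 135.4] rows>= 4.0 turn [-6.8   4.34 -8.34] flip 0 rows>= 2.0
```

```bash
python3 -m pendant '[{"dx":0,"dy":0,"dz":0,"rx":-3.4,"ry":2.17,"rz":-4.17,"hand":0.065},{"dx":0,"dy":0,"dz":0,"rx":-3.4,"ry":2.17,"rz":-4.17,"hand":0.065},{"dx":0,"dy":0,"dz":0,"rx":0,"ry":0,"rz":0,"hand":0.065},{"dx":0,"dy":0,"dz":0,"rx":0,"ry":0,"rz":0,"hand":0.065}]';python3 -c "
from h import *
f=frame(90,33)[:,2];t=np.array([.6179,.2295,.005]);print(manip.get_state()['qpos'])
go(t-f*.06,90,33,0);go(t,90,33,0)"
```

```text
clock: 9.53
position: [0.5603, 0.2479, 0.124]
ee_rot: [0.289, 0.028, 0.957, -0.014]
contact_force: [-0.3, -0.2, -0.1]
width: 0.0651
gripper_force: 0.0
[ 0.47711358  0.25409615  2.02194216 -0.72745424  0.45477228 -0.43895868]
shift mm [ 16.6 -16.1  71.7] rows>= 2.0 turn [-2.45  0.66 -2.63] flip 0 rows>= 1.0
shift mm [ 17.3 -13.6 131.7] rows>= 4.0 turn [-2.45  0.66 -2.63] flip 0 rows>= 1.0
```

```bash
python3 -m pendant '[{"dx":0.0055,"dy":-0.0054,"dz":0.024,"rx":0,"ry":0,"rz":0,"hand":0.065},{"dx":0.0055,"dy":-0.0054,"dz":0.024,"rx":0,"ry":0,"rz":0,"hand":0.065},{"dx":0.0055,"dy":-0.0054,"dz":0.024,"rx":0,"ry":0,"rz":0,"hand":0.065},{"dx":0,"dy":0,"dz":0,"rx":-2.4,"ry":0.6,"rz":-2.6,"hand":0.065},{"dx":0,"dy":0,"dz":0,"rx":0,"ry":0,"rz":0,"hand":0.065},{"dx":0,"dy":0,"dz":0,"rx":0,"ry":0,"rz":0,"hand":0.065}]';python3 -c "
from h import *
f=frame(90,33)[:,2];t=np.array([.6179,.2295,.005]);print(manip.get_state()['qpos'])
go(t,90,33,0)"
```

```text
clock: 10.03
position: [0.5852, 0.2299, 0.0541]
ee_rot: [0.284, 0.0, 0.959, -0.001]
contact_force: [-0.2, 0.2, 0.0]
width: 0.0652
gripper_force: 0.0
[ 0.3821574   0.36678738  2.09113158 -0.97187916  0.24941006 -0.28844866]
shift mm [-0.7 -0.4 59. ] rows>= 2.0 turn [-0.06 -0.05  0.01] flip 0 rows>= 1.0
```

```bash
python3 -m pendant '[{"dx":0,"dy":0,"dz":0.015,"rx":0,"ry":3,"rz":0,"hand":0.065},{"dx":0,"dy":0,"dz":0.015,"rx":0,"ry":0,"rz":0,"hand":0.065},{"dx":0,"dy":0,"dz":0,"rx":0,"ry":0,"rz":0,"hand":0.065},{"dx":0,"dy":0,"dz":0,"rx":0,"ry":0,"rz":0,"hand":0.065}]';python3 -c "
from h import *
t=np.array([.6179,.2295,.005]);print(manip.get_state()['qpos'])
go(t,90,30,0)
p=manip.get_image('top')['frame'][125:215,100:200,::-1];q=manip.get_image('side')['frame'][215:340,90:240,::-1]
cv2.imwrite('pics/w2.png',np.hstack([cv2.resize(p,(380,342)),cv2.resize(q,(410,342))]))"
```

```text
clock: 10.37
position: [0.599, 0.23, 0.0333]
ee_rot: [0.267, -0.001, 0.964, -0.002]
contact_force: [0.4, -0.3, -0.4]
width: 0.065
gripper_force: 0.0
[ 0.36354099  0.4129358   2.05869997 -0.86725333  0.24494332 -0.40601328]
shift mm [-1.7 -0.4 34. ] rows>= 1.0 turn [-0.14  0.92  0.18] flip 0 rows>= 1.0
```

View pics/w2.png

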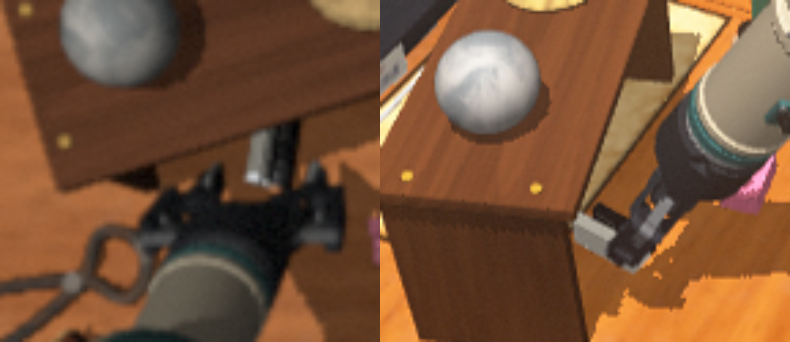

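The fingers (at about 215 and 315 in the crop) straddle the white piece at 270, and there is clear space to the riser. Advancing and gripping.

```bash
python3 -m pendant '[{"dx":0,"dy":0,"dz":0.012,"rx":0,"ry":1,"rz":0,"hand":0.065},{"dx":0,"dy":0,"dz":0.012,"rx":0,"ry":0,"rz":0,"hand":0.065},{"dx":0,"dy":0,"dz":0.008,"rx":0,"ry":0,"rz":0,"hand":0.065},{"dx":0,"dy":0,"dz":0,"rx":0,"ry":0,"rz":0,"hand":0.065},{"dx":0,"dy":0,"dz":0,"rx":0,"ry":0,"rz":0,"hand":0.065}]'; python3 -c "
from h import *
t=np.array([.6179,.2295,.005]);print(manip.get_state()['qpos'])
go(t,90,30,0)"; python3 -m pendant '[{"dx":0,"dy":0,"dz":0,"rx":0,"ry":0,"rz":0,"hand":0.02},{"dx":0,"dy":0,"dz":0,"rx":0,"ry":0,"rz":0,"hand":0.02},{"dx":0,"dy":0,"dz":0,"rx":0,"ry":0,"rz":0,"hand":0.02},{"dx":0,"dy":0,"dz":0,"rx":0,"ry":0,"rz":0,"hand":0.02},{"dx":0,"dy":0,"dz":0,"rx":0,"ry":0,"rz":0,"hand":0.02},{"dx":0,"dy":0,"dz":0,"rx":0,"ry":0,"rz":0,"hand":0.02}]' 60
```

```text
clock: 10.88
position: [0.6148, 0.2296, 0.0058]
ee_rot: [0.258, -0.001, 0.966, -0.001]
contact_force: [1.0, 0.2, -0.3]
width: 0.0648
gripper_force: 0.0
[ 0.34693736  0.47206719  2.0396573  -0.91393644  0.21824378 -0.36813792]
shift mm [-2.3 -0.1  2.2] rows>= 1.0 turn [-0.12 -0.09  0.2 ] flip 0 rows>= 1.0
clock: 11.38
position: [0.6154, 0.2297, 0.0066]
ee_rot: [0.259, -0.001, 0.966, -0.001]
contact_force: [-2.3, -0.9, 6.7]
width: 0.029
gripper_force: 58.6
```

```bash
python3 -m pendant '[{"dx":0,"dy":0,"dz":-0.015,"rx":0,"ry":0,"rz":0,"hand":0.02},{"dx":0,"dy":0,"dz":-0.025,"rx":0,"ry":0,"rz":0,"hand":0.02},{"dx":0,"dy":0,"dz":-0.03,"rx":0,"ry":0,"rz":0,"hand":0.02},{"dx":0.01,"dy":0,"dz":-0.03,"rx":0,"ry":0,"rz":0,"hand":0.02},{"dx":0.02,"dy":0,"dz":-0.03,"rx":0,"ry":0,"rz":0,"hand":0.02},{"dx":0.02,"dy":0,"dz":-0.03,"rx":0,"ry":0,"rz":0,"hand":0.02},{"dx":0,"dy":0,"dz":0,"rx":0,"ry":0,"rz":0,"hand":0.02}]'
python3 - <<'E'
from h import *
b=np.radians(-1.9);B=np.array([.5635,-.1477]);M=np.array([[np.cos(b),-np.sin(b)],[np.sin(b),np.cos(b)]])
p=B+M@[.0,-.035];print(p,manip.get_state()['qpos'])
go([*p,.24],-1.9,0,0);go([*p,.24],-1.9,0,1)
E
```

```text
clock: 11.97
position: [0.4869, 0.2287, 0.1208]
ee_rot: [0.258, -0.001, 0.966, -0.001]
contact_force: [-0.8, -1.1, -0.6]
width: 0.0294
gripper_force: 58.4
[ 0.56233957 -0.18268076] [ 0.46148551  0.15562843  2.13127404 -0.55305333  0.4394885  -0.65730586]
shift mm [-123.4 -411.9  -65. ] rows>= 11.0 turn [23.79 23.26 89.77] flip 0 rows>= 14.0
shift mm [-123.4 -411.9  -65. ] rows>= 11.0 turn [-23.03  23.56 -85.77] flip 1 rows>= 13.0
```

Run:
```python
from h import *
b=np.radians(-1.9);B=np.array([.5635,-.1477]);M=np.array([[np.cos(b),-np.sin(b)],[np.sin(b),np.cos(b)]])
p=B+M@[.0,-.032];print(p)
go([.45,.05,.25],-1.9,30,0)
go([*p,.24],-1.9,30,0)
```

```text
[ 0.56243903 -0.17968241]
shift mm [ -31.7 -179.  -130.1] rows>= 6.0 turn [4.578e+01 5.000e-02 7.981e+01] flip 0 rows>= 13.0
shift mm [-123.5 -408.9  -65. ] rows>= 11.0 turn [4.578e+01 5.000e-02 7.981e+01] flip 0 rows>= 13.0
```

```bash
python3 -m pendant '[{"dx":-0.0053,"dy":-0.0298,"dz":-0.0217,"rx":0,"ry":0,"rz":0,"hand":0.02},{"dx":-0.0053,"dy":-0.0298,"dz":-0.0217,"rx":0,"ry":0,"rz":0,"hand":0.02},{"dx":-0.0053,"dy":-0.0298,"dz":-0.0217,"rx":0,"ry":0,"rz":0,"hand":0.02},{"dx":-0.0053,"dy":-0.0298,"dz":-0.0217,"rx":0,"ry":0,"rz":0,"hand":0.02},{"dx":-0.0053,"dy":-0.0298,"dz":-0.0217,"rx":0,"ry":0,"rz":0,"hand":0.02},{"dx":-0.0053,"dy":-0.0298,"dz":-0.0217,"rx":0,"ry":0,"rz":0,"hand":0.02}]'; python3 -m pendant '[{"dx":0,"dy":0,"dz":0,"rx":3.3,"ry":0,"rz":5.7,"hand":0.02},{"dx":0,"dy":0,"dz":0,"rx":3.3,"ry":0,"rz":5.7,"hand":0.02},{"dx":0,"dy":0,"dz":0,"rx":3.3,"ry":0,"rz":5.7,"hand":0.02},{"dx":0,"dy":0,"dz":0,"rx":3.3,"ry":0,"rz":5.7,"hand":0.02},{"dx":0,"dy":0,"dz":0,"rx":3.3,"ry":0,"rz":5.7,"hand":0.02},{"dx":0,"dy":0,"dz":0,"rx":3.3,"ry":0,"rz":5.7,"hand":0.02},{"dx":0,"dy":0,"dz":0,"rx":3.3,"ry":0,"rz":5.7,"hand":0.02},{"dx":0,"dy":0,"dz":0,"rx":3.3,"ry":0,"rz":5.7,"hand":0.02},{"dx":0,"dy":0,"dz":0,"rx":3.3,"ry":0,"rz":5.7,"hand":0.02},{"dx":0,"dy":0,"dz":0,"rx":3.3,"ry":0,"rz":5.7,"hand":0.02},{"dx":0,"dy":0,"dz":0,"rx":3.3,"ry":0,"rz":5.7,"hand":0.02},{"dx":0,"dy":0,"dz":0,"rx":3.3,"ry":0,"rz":5.7,"hand":0.02}]'
python3 - <<'E'
from h import *
print(manip.get_state()['qpos'])
go([.5624,-.1797,.24],-1.9,30,0)
E
```

```text
clock: 12.47
position: [0.4538, 0.0506, 0.2495]
ee_rot: [0.258, -0.002, 0.966, -0.001]
contact_force: [0.7, -0.6, -0.0]
width: 0.0295
gripper_force: 58.5
clock: 13.47
position: [0.453, 0.052, 0.2462]
ee_rot: [0.206, 0.557, 0.79, -0.154]
contact_force: [-0.0, 0.1, 0.7]
width: 0.0293
gripper_force: 58.6
[ 0.36190036  0.11916011  1.79768586 -0.54269675  1.29493516  0.18873057]
shift mm [-218.3   26.1  131.8] rows>= 7.0 turn [ 9.96 -0.03 18.9 ] flip 0 rows>= 3.0
```

```bash
python3 -m pendant '[{"dx":0,"dy":0,"dz":0,"rx":3.32,"ry":0,"rz":6.3,"hand":0.02},{"dx":0,"dy":0,"dz":0,"rx":3.32,"ry":0,"rz":6.3,"hand":0.02},{"dx":0,"dy":0,"dz":0,"rx":3.32,"ry":0,"rz":6.3,"hand":0.02},{"dx":0,"dy":0,"dz":0,"rx":0,"ry":0,"rz":0,"hand":0.02}]'
python3 - <<'E'
from h import *
print(manip.get_state()['qpos'])
go([.5624,-.1797,.24],-1.9,30,0)
E
```

```text
clock: 13.8
position: [0.4555, 0.0519, 0.2457]
ee_rot: [0.18, 0.694, 0.672, -0.185]
contact_force: [0.2, 0.4, -0.1]
width: 0.0291
gripper_force: 58.6
[ 0.33469835  0.21120165  1.68276599 -0.4882912   1.46407015  0.47243095]
shift mm [-194.9  113.9  118.9] rows>= 7.0 turn [ 0.1  -0.05  0.1 ] flip 0 rows>= 1.0
```

```bash
python3 -m pendant '[{"dx":-0.0244,"dy":0.0142,"dz":0.0149,"rx":0,"ry":0,"rz":0,"hand":0.02},{"dx":-0.0244,"dy":0.0142,"dz":0.0149,"rx":0,"ry":0,"rz":0,"hand":0.02},{"dx":-0.0244,"dy":0.0142,"dz":0.0149,"rx":0,"ry":0,"rz":0,"hand":0.02},{"dx":-0.0244,"dy":0.0142,"dz":0.0149,"rx":0,"ry":0,"rz":0,"hand":0.02},{"dx":-0.0244,"dy":0.0142,"dz":0.0149,"rx":0,"ry":0,"rz":0,"hand":0.02},{"dx":-0.0244,"dy":0.0142,"dz":0.0149,"rx":0,"ry":0,"rz":0,"hand":0.02},{"dx":-0.0244,"dy":0.0142,"dz":0.0149,"rx":0,"ry":0,"rz":0,"hand":0.02},{"dx":-0.0244,"dy":0.0142,"dz":0.0149,"rx":0,"ry":0,"rz":0,"hand":0.02},{"dx":0,"dy":0,"dz":0,"rx":0,"ry":0,"rz":0,"hand":0.02}]'
python3 - <<'E'
from h import *
go([.5624,-.1797,.165],-1.9,30,0)
go([.5624,-.1797,.153],-1.9,30,0)
p=manip.get_image('top')['frame'][130:230,240:390,::-1];q=manip.get_image('side')['frame'][100:260,190:350,::-1]
cv2.imwrite('pics/p.png',np.hstack([cv2.resize(p,(400,267)),cv2.resize(q,(267,267))]))
E
```

```text
clock: 14.55
position: [0.5616, -0.185, 0.2411]
ee_rot: [0.182, 0.693, 0.673, -0.186]
contact_force: [0.5, 0.6, -0.2]
width: 0.0292
gripper_force: 58.5
shift mm [42.8  0.5 63.1] rows>= 2.0 turn [0.2  0.15 0.19] flip 0 rows>= 1.0
shift mm [48.8  0.5 73.5] rows>= 3.0 turn [0.2  0.15 0.19] flip 0 rows>= 1.0
```

View pics/p.png

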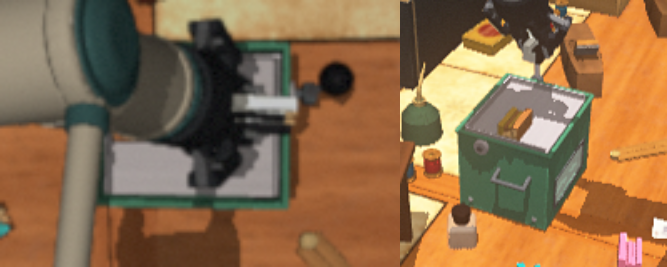

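Run:
```python
from h import *
t=manip.get_image('top')
for u,v,z in((351.7,168.5,.255),(351.7,168.5,.262),(328,168.5,.262),(348.7,170,.1535),(340,180,.165)): print(u,v,z,plane(t,u,v,z))
m=cv2.inRange(cv2.cvtColor(t['frame'],cv2.COLOR_RGB2HSV),(0,0,165),(180,60,255))[160:175,320:365]
print(np.argwhere(m)[:,1].max()+320)
for r in m: print(''.join('#' if x else '.' for x in r))
print(manip.get_state()['position'])
```

```text
351.7 168.5 0.255 [ 0.5694894  -0.22523131  0.255     ]
351.7 168.5 0.262 [ 0.56872492 -0.22367023  0.262     ]
328 168.5 0.262 [ 0.56959282 -0.17141578  0.262     ]
348.7 170 0.1535 [ 0.57696234 -0.24036613  0.1535    ]
340 180 0.165 [ 0.55150676 -0.21603335  0.165     ]
348
.............................................
.............................................
.............................................
.............................................
.............................................
.............................................
.............................................
............######...##......................
............#################................
............#################................
............#################................
.............##.#.###.#######................
........................#..##................
.............................................
.............................................
[ 0.55929912 -0.18009335  0.24041345]
```

```bash
python3 -c "
from h import *
go([.5624,-.1775,.153],-1.9,30,0)";python3 -m pendant '[{"dx":0.017,"dy":0.001,"dz":0.026,"rx":0,"ry":0,"rz":0,"hand":0.02},{"dx":0.017,"dy":0.001,"dz":0.026,"rx":0,"ry":0,"rz":0,"hand":0.02},{"dx":0.006,"dy":0.001,"dz":0.01,"rx":0,"ry":0,"rz":0,"hand":0.02},{"dx":0,"dy":0,"dz":0,"rx":0,"ry":0,"rz":0,"hand":0.02},{"dx":0,"dy":0,"dz":0,"rx":0,"ry":0,"rz":0,"hand":0.02}]'; python3 -c "
from h import *
go([.5624,-.1775,.153],-1.9,30,0)"
```

```text
shift mm [45.9  3.1 74.4] rows>= 3.0 turn [ 0.09 -0.07  0.28] flip 0 rows>= 1.0
clock: 15.12
position: [0.5633, -0.1761, 0.1675]
ee_rot: [0.18, 0.692, 0.674, -0.186]
contact_force: [1.0, -0.2, -0.2]
width: 0.029
gripper_force: 58.5
shift mm [ 6.  -0.9 13.2] rows>= 1.0 turn [0.16 0.01 0.35] flip 0 rows>= 1.0
```

```bash
python3 -m pendant '[{"dx":0.003,"dy":0,"dz":0.006,"rx":0,"ry":0,"rz":0,"hand":0.02},{"dx":0.003,"dy":0,"dz":0.006,"rx":0,"ry":0,"rz":0,"hand":0.02},{"dx":0,"dy":0,"dz":0,"rx":0,"ry":0,"rz":0,"hand":0.02},{"dx":0,"dy":0,"dz":0,"rx":0,"ry":0,"rz":0,"hand":0.05},{"dx":0,"dy":0,"dz":0,"rx":0,"ry":0,"rz":0,"hand":0.05},{"dx":0,"dy":0,"dz":0,"rx":0,"ry":0,"rz":0,"hand":0.05},{"dx":0,"dy":0,"dz":-0.015,"rx":0,"ry":0,"rz":0,"hand":0.05},{"dx":0,"dy":0,"dz":-0.03,"rx":0,"ry":0,"rz":0,"hand":0.05},{"dx":0,"dy":0,"dz":-0.04,"rx":0,"ry":0,"rz":0,"hand":0.05},{"dx":0,"dy":0,"dz":-0.04,"rx":0,"ry":0,"rz":0,"hand":0.05},{"dx":0,"dy":0,"dz":-0.04,"rx":0,"ry":0,"rz":0,"hand":0.05}]'
python3 - <<'E'
from h import *
# knob remeasure
s=manip.get_image('side')
k=cv2.inRange(cv2.cvtColor(s['frame'],cv2.COLOR_RGB2HSV),(0,0,0),(180,255,70))[95:130,258:290]
b=np.radians(-1.9);B=np.array([.5635,-.1477]);M=np.array([[np.cos(b),-np.sin(b)],[np.sin(b),np.cos(b)]])
kn=[*(B+M@[.032,-.112]),.238];print('knob',kn,'proj',proj(s,kn))
t=manip.get_image('top');print(proj(t,kn))
p=B+M@[.032+.045,-.112]
go([*p,.32],-1.9,0,0);go([*p,.32],88.1,0,0);go([*p,.32],88.1,0,1)
q=t['frame'][130:230,240:390,::-1];r=s['frame'][80:240,190:350,::-1]
cv2.imwrite('pics/q.png',np.hstack([cv2.resize(q,(450,300)),cv2.resize(r,(300,300))]))
E
```

```text
clock: 16.03
position: [0.5654, -0.0946, 0.2986]
ee_rot: [0.18, 0.693, 0.673, -0.185]
contact_force: [0.6, -0.4, 0.7]
width: 0.05
gripper_force: 0.0
knob [np.float64(0.5917690269306213), np.float64(-0.2606993898939096), 0.238] proj (np.float64(272.1449386255499), np.float64(115.39492507514294))
(np.float64(365.45744696620983), np.float64(159.32743018094607))
shift mm [-152.4   72.2   70.3] rows>= 5.0 turn [ 0.9  29.96  0.21] flip 0 rows>= 5.0
shift mm [-152.4   72.2   70.3] rows>= 5.0 turn [-22.77  24.18 -87.55] flip 0 rows>= 14.0
shift mm [-152.4   72.2   70.3] rows>= 5.0 turn [24.2  22.79 87.96] flip 1 rows>= 14.0
```

View pics/q.png

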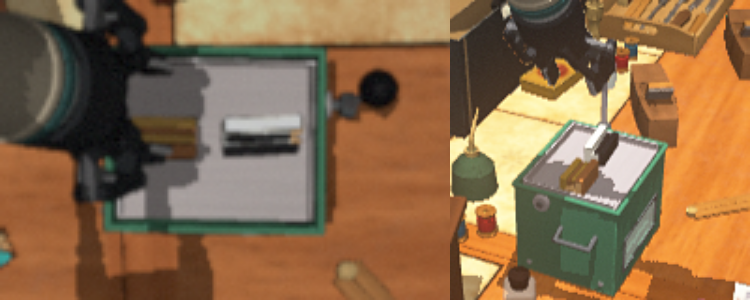

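The crop shows both pieces lying flat on the tray: gilt at (165,135), white at (262,135). The knob measures at (365.4,159.6), and my prediction was (365.5,159.3). I'll grip the knob across the bin's y.

```bash
python3 -m pendant '[{"dx":0,"dy":0,"dz":0,"rx":-1.63,"ry":1.73,"rz":-6.25,"hand":0.06},{"dx":0,"dy":0,"dz":0,"rx":-1.63,"ry":1.73,"rz":-6.25,"hand":0.06},{"dx":0,"dy":0,"dz":0,"rx":-1.63,"ry":1.73,"rz":-6.25,"hand":0.06},{"dx":0,"dy":0,"dz":0,"rx":-1.63,"ry":1.73,"rz":-6.25,"hand":0.06},{"dx":0,"dy":0,"dz":0,"rx":-1.63,"ry":1.73,"rz":-6.25,"hand":0.06},{"dx":0,"dy":0,"dz":0,"rx":-1.63,"ry":1.73,"rz":-6.25,"hand":0.06},{"dx":0,"dy":0,"dz":0,"rx":-1.63,"ry":1.73,"rz":-6.25,"hand":0.06},{"dx":0,"dy":0,"dz":0,"rx":-1.63,"ry":1.73,"rz":-6.25,"hand":0.06},{"dx":0,"dy":0,"dz":0,"rx":-1.63,"ry":1.73,"rz":-6.25,"hand":0.06},{"dx":0,"dy":0,"dz":0,"rx":-1.63,"ry":1.73,"rz":-6.25,"hand":0.06},{"dx":0,"dy":0,"dz":0,"rx":-1.63,"ry":1.73,"rz":-6.25,"hand":0.06},{"dx":0,"dy":0,"dz":0,"rx":-1.63,"ry":1.73,"rz":-6.25,"hand":0.06}]' 30; python3 -m pendant '[{"dx":0,"dy":0,"dz":0,"rx":-1.63,"ry":1.73,"rz":-6.25,"hand":0.06},{"dx":0,"dy":0,"dz":0,"rx":-1.63,"ry":1.73,"rz":-6.25,"hand":0.06},{"dx":0,"dy":0,"dz":0,"rx":0,"ry":0,"rz":0,"hand":0.06}]'; python3 -c "
from h import *
go([.5918,-.2607,.30],88.1,0,0); print(manip.get_state()['qpos'])"
```

```text
clock: 17.13
position: [0.5652, -0.0957, 0.2967]
ee_rot: [0.022, 0.124, 0.992, -0.029]
contact_force: [0.0, 0.4, -0.1]
width: 0.06
gripper_force: 0.0
clock: 17.38
position: [0.5664, -0.097, 0.2958]
ee_rot: [-0.007, 0.019, 1.0, 0.0]
contact_force: [0.5, -1.0, 0.8]
width: 0.0601
gripper_force: 0.0
shift mm [ -31.4 -162.7   -4.8] rows>= 4.0 turn [ 0.04 -0.83 -0.23] flip 0 rows>= 1.0
[-0.288793    0.25537558  1.37603569 -0.00291876  1.52442496 -1.82231176]
```

```bash
python3 -m pendant '[{"dx":-0.0063,"dy":-0.0325,"dz":-0.001,"rx":0,"ry":-0.8,"rz":0,"hand":0.06},{"dx":-0.0063,"dy":-0.0325,"dz":-0.001,"rx":0,"ry":0,"rz":0,"hand":0.06},{"dx":-0.0063,"dy":-0.0325,"dz":-0.001,"rx":0,"ry":0,"rz":0,"hand":0.06},{"dx":-0.0063,"dy":-0.0325,"dz":-0.001,"rx":0,"ry":0,"rz":0,"hand":0.06},{"dx":-0.0063,"dy":-0.0325,"dz":-0.001,"rx":0,"ry":0,"rz":0,"hand":0.06},{"dx":0,"dy":0,"dz":0,"rx":0,"ry":0,"rz":0,"hand":0.06}]'; python3 -c "
from h import *
go([.5918,-.2607,.2235],88.1,0,0)"
```

```text
clock: 17.88
position: [0.5915, -0.2652, 0.3003]
ee_rot: [0.0, 0.022, 1.0, -0.002]
contact_force: [1.0, -0.9, 0.4]
width: 0.0603
gripper_force: 0.0
shift mm [ 0.   4.9 76.8] rows>= 2.0 turn [-0.26  0.04 -0.67] flip 0 rows>= 1.0
```

```bash
python3 -m pendant '[{"dx":0,"dy":0.001,"dz":0.026,"rx":0,"ry":0,"rz":0,"hand":0.06},{"dx":0,"dy":0.001,"dz":0.026,"rx":0,"ry":0,"rz":0,"hand":0.06},{"dx":0,"dy":0,"dz":0.024,"rx":0,"ry":0,"rz":0,"hand":0.06},{"dx":0,"dy":0,"dz":0,"rx":0,"ry":0,"rz":0,"hand":0.06},{"dx":0,"dy":0,"dz":0,"rx":0,"ry":0,"rz":0,"hand":0.06}]'; python3 -c "
from h import *
go([.5918,-.2607,.2235],88.1,0,0)"; python3 -m pendant '[{"dx":0,"dy":0,"dz":0,"rx":0,"ry":0,"rz":0,"hand":0.02},{"dx":0,"dy":0,"dz":0,"rx":0,"ry":0,"rz":0,"hand":0.02},{"dx":0,"dy":0,"dz":0,"rx":0,"ry":0,"rz":0,"hand":0.02},{"dx":0,"dy":0,"dz":0,"rx":0,"ry":0,"rz":0,"hand":0.02},{"dx":0,"dy":0,"dz":0,"rx":0,"ry":0,"rz":0,"hand":0.02}]' 30;python3 -c "
from h import *
k=manip.get_state()['position']
for a in np.arange(0,1.21,.1): print(round(a,2),np.round([-97*np.sin(a),97*(np.cos(a)-1)],1))"
```

```text
clock: 18.3
position: [0.5905, -0.2559, 0.2244]
ee_rot: [-0.001, 0.019, 1.0, 0.001]
contact_force: [1.1, 0.5, -0.1]
width: 0.06
gripper_force: 0.0
shift mm [-1.5 -4.8  0.9] rows>= 1.0 turn [ 0.11 -0.13 -0.28] flip 0 rows>= 1.0
clock: 18.72
position: [0.5923, -0.261, 0.2286]
ee_rot: [0.003, 0.019, 1.0, -0.004]
contact_force: [-0.8, -6.7, 1.5]
width: 0.0284
gripper_force: 29.4
0.0 [-0.  0.]
0.1 [-9.7 -0.5]
0.2 [-19.3  -1.9]
0.3 [-28.7  -4.3]
0.4 [-37.8  -7.7]
0.5 [-46.5 -11.9]
0.6 [-54.8 -16.9]
0.7 [-62.5 -22.8]
0.8 [-69.6 -29.4]
0.9 [-76.  -36.7]
1.0 [-81.6 -44.6]
1.1 [-86.4 -53. ]
1.2 [-90.4 -61.9]
```

```bash
python3 -m pendant '[{"dx":0.0097,"dy":0,"dz":0.0005,"rx":0,"ry":0,"rz":0,"hand":0.02},{"dx":0.0096,"dy":0,"dz":0.0014,"rx":0,"ry":0,"rz":0,"hand":0.02},{"dx":0.0094,"dy":0,"dz":0.0024,"rx":0,"ry":0,"rz":0,"hand":0.02},{"dx":0.0091,"dy":0,"dz":0.0034,"rx":0,"ry":0,"rz":0,"hand":0.02},{"dx":0.0087,"dy":0,"dz":0.0042,"rx":0,"ry":0,"rz":0,"hand":0.02},{"dx":0.0083,"dy":0,"dz":0.005,"rx":0,"ry":0,"rz":0,"hand":0.02},{"dx":0,"dy":0,"dz":0,"rx":0,"ry":0,"rz":0,"hand":0.02}]'; python3 -m pendant '[{"dx":0.0077,"dy":0,"dz":0.0059,"rx":0,"ry":0,"rz":0,"hand":0.02},{"dx":0.0071,"dy":0,"dz":0.0066,"rx":0,"ry":0,"rz":0,"hand":0.02},{"dx":0.0064,"dy":0,"dz":0.0073,"rx":0,"ry":0,"rz":0,"hand":0.02},{"dx":0.0056,"dy":0,"dz":0.0079,"rx":0,"ry":0,"rz":0,"hand":0.02},{"dx":0.0048,"dy":0,"dz":0.0084,"rx":0,"ry":0,"rz":0,"hand":0.02},{"dx":0,"dy":0,"dz":0,"rx":0,"ry":0,"rz":0,"hand":0.02},{"dx":0,"dy":0,"dz":0,"rx":0,"ry":0,"rz":0,"hand":0.02},{"dx":0,"dy":0,"dz":0,"rx":0,"ry":0,"rz":0,"hand":0.02},{"dx":0,"dy":0,"dz":0,"rx":0,"ry":0,"rz":0,"hand":0.02},{"dx":0,"dy":0,"dz":0,"rx":0,"ry":0,"rz":0,"hand":0.02}]'
python3 - <<'E'
from h import *
t=manip.get_image('top');s=manip.get_image('side')
q=t['frame'][130:230,240:390,::-1];r=s['frame'][80:240,190:350,::-1]
cv2.imwrite('pics/r.png',np.hstack([cv2.resize(q,(450,300)),cv2.resize(r,(300,300))]))
E
```

```text
clock: 19.3
position: [0.537, -0.2591, 0.2124]
ee_rot: [0.003, 0.019, 1.0, -0.005]
contact_force: [-1.5, -7.1, 7.1]
width: 0.0277
gripper_force: 31.2
clock: 20.13
position: [0.5056, -0.2581, 0.1763]
ee_rot: [0.002, 0.018, 1.0, -0.005]
contact_force: [-3.7, -8.1, 7.6]
width: 0.0279
gripper_force: 33.9
```

View pics/r.png

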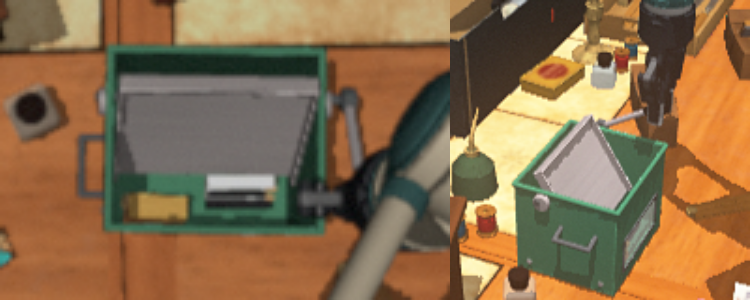

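The crop shows both pieces down inside the bin (gilt (155,207), white (240,190)) and the tray tipped and empty. Swinging the lever back.

```bash
python3 -m pendant '[{"dx":-0.0048,"dy":0,"dz":-0.0084,"rx":0,"ry":0,"rz":0,"hand":0.02},{"dx":-0.0056,"dy":0,"dz":-0.0079,"rx":0,"ry":0,"rz":0,"hand":0.02},{"dx":-0.0064,"dy":0,"dz":-0.0073,"rx":0,"ry":0,"rz":0,"hand":0.02},{"dx":-0.0071,"dy":0,"dz":-0.0066,"rx":0,"ry":0,"rz":0,"hand":0.02},{"dx":-0.0077,"dy":0,"dz":-0.0059,"rx":0,"ry":0,"rz":0,"hand":0.02},{"dx":-0.0083,"dy":0,"dz":-0.005,"rx":0,"ry":0,"rz":0,"hand":0.02},{"dx":-0.0087,"dy":0,"dz":-0.0042,"rx":0,"ry":0,"rz":0,"hand":0.02},{"dx":-0.0091,"dy":0,"dz":-0.0034,"rx":0,"ry":0,"rz":0,"hand":0.02},{"dx":-0.0094,"dy":0,"dz":-0.0024,"rx":0,"ry":0,"rz":0,"hand":0.02},{"dx":-0.0096,"dy":0,"dz":-0.0014,"rx":0,"ry":0,"rz":0,"hand":0.02},{"dx":-0.008,"dy":0,"dz":-0.0005,"rx":0,"ry":0,"rz":0,"hand":0.02},{"dx":0,"dy":0,"dz":0,"rx":0,"ry":0,"rz":0,"hand":0.02}]'; python3 -m pendant '[{"dx":0,"dy":0,"dz":0,"rx":0,"ry":0,"rz":0,"hand":0.06},{"dx":0,"dy":0,"dz":0,"rx":0,"ry":0,"rz":0,"hand":0.06},{"dx":0,"dy":0,"dz":0,"rx":0,"ry":0,"rz":0,"hand":0.06},{"dx":0,"dy":0,"dz":-0.02,"rx":0,"ry":0,"rz":0,"hand":0.06},{"dx":0,"dy":0,"dz":-0.03,"rx":0,"ry":0,"rz":0,"hand":0.06},{"dx":0,"dy":0,"dz":-0.03,"rx":0,"ry":0,"rz":0,"hand":0.06},{"dx":0,"dy":0,"dz":-0.03,"rx":0,"ry":0,"rz":0,"hand":0.06},{"dx":0,"dy":-0.03,"dz":0,"rx":0,"ry":0,"rz":0,"hand":0.06},{"dx":0,"dy":-0.03,"dz":0,"rx":0,"ry":0,"rz":0,"hand":0.06},{"dx":0,"dy":-0.03,"dz":0,"rx":0,"ry":0,"rz":0,"hand":0.06},{"dx":0,"dy":0,"dz":0,"rx":0,"ry":0,"rz":0,"hand":0.06},{"dx":0,"dy":0,"dz":0,"rx":0,"ry":0,"rz":0,"hand":0.06}]'
python3 - <<'E'
from h import *
t=manip.get_image('top');s=manip.get_image('side')
q=t['frame'][70:230,80:390,::-1];r=s['frame'][80:240,190:350,::-1]
cv2.imwrite('pics/z.png',np.hstack([cv2.resize(q,(480,300)),cv2.resize(r,(300,300))]))
E
```

```text
clock: 21.23
position: [0.5876, -0.2607, 0.227]
ee_rot: [-0.002, 0.019, 1.0, -0.004]
contact_force: [-6.8, -7.2, 0.4]
width: 0.0279
gripper_force: 30.5
clock: 22.23
position: [0.5863, -0.3478, 0.3353]
ee_rot: [0.001, 0.019, 1.0, 0.001]
contact_force: [-0.1, -0.5, 1.0]
width: 0.0601
gripper_force: 0.0
```

View pics/z.png

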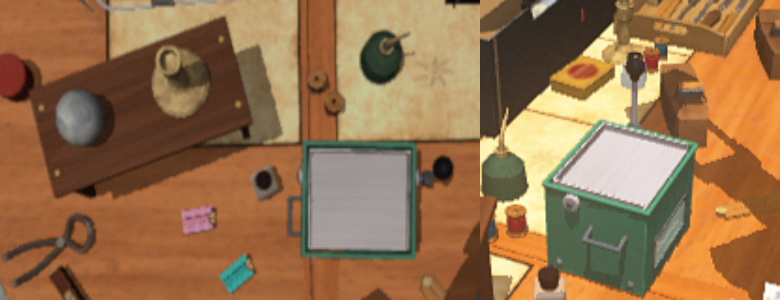

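The tray is level and empty with the lever upright at crop (443,168). The riser, ball, candlestick and ink bottle look unmoved, and the arm is clear.

```bash
python3 -c "
from rig import manip
print(manip.sign_off())"
```

```text
the job is handed in; nothing more can be done
None
```

Both moulding pieces are in the scrap bin, the tray is back level and empty, the riser, ball, candlestick and ink bottle look unmoved in the last picture, and I handed the job in at about 22 s (the sign-off gave no verdict).

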